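Clamp a steel sleeve with a turnbuckle fixture

ROBOT

A 6-joint arm with a two-finger parallel gripper is mounted at the origin on the work surface. World frame = base frame: x ahead of the robot, y to its left, z up, the work surface at z = 0. Lengths are in m, angles in degrees, forces in N, time in s.
With the tool pointing down it reaches from about 0.35 to 0.95 m from the base axis. Payload 17.4 kg.
Tool frame: the origin (TCP) lies on the centre line of the jaws, within the pads' length; the fingertips stand 19 mm ahead of it and the grasp point (between the pads) is the TCP; z points along the fingers, y is the line along which they close (so a half turn about z gives the same grasp; the last joint's range is limited). The gripper opens to 93 mm and grips with 3 to 60 N. Pads are 15 mm wide; open, the fingers measure 128 mm over their backs; the gripper's body (75 mm by 188 mm) begins 65 mm behind the grasp point.
Start: joints at [65.558, 6.646, 82.598, -0, 90.757, -2.166], TCP at [0.256, 0.625, 0.238] pointing down, gripper open.
Joint ranges: [-162.19, 162.19], [-47.58, 125.68], [4.15, 143.07], [-65.23, 245.23], [0.69, 171.88], [-170.13, 170.13]. Speed limits (degrees/s): [108.29, 108.29, 127.2, 180, 180, 180].

INTERFACE

Orientations are given as [roll, pitch, yaw] about the fixed x, y, z axes, in that order (R = Rz(yaw) Ry(pitch) Rx(roll)).
In Python, from cell import read_state, camera, finish_job, spot_in, masks_of, mark_of gives the robot as it stands.
- The arm moves only by the tool step_arm, never from a script. Its argument "commands" is a list of rows, each an object of numbers: "jaw": the closure, from 0 (fully open) to 1 (shut); "tx", "ty", "tz": the shift along the tool's x, y, z in units of 300 mm (1.0 is 300 mm); "ax", "ay", "az": the turn, a rotation vector about the tool's x, y, z in units of pi/2 rad (1.0 is pi/2 rad). In form: [{"jaw": .., "tx": .., "ty": .., "tz": .., "ax": .., "ay": .., "az": ..}, ...]. A call has 1 to 20 rows; each row is the pose to reach, as a shift and turn from the pose commanded when the call began, along the tool's axes at that moment; what a row does not reach only later rows make up. A row lasts 1/10 s, in which the tool goes at most 50 mm and 8.59 degrees, less where a joint would pass 70% of its speed; a pose out of reach is approached as far as the arm can. A call with a number of a shift or a turn outside -1 to 1 is refused whole. A call with a gripper value outside its range is refused whole. The fingers move at their own pace and stop on an object; "newtons" is the grip in N (left out, the last holds). Time passes only in rows, so rows that repeat a pose let the fingers close. It gives the time, the measured TCP pose, the force, the opening and the grip force at its end, in the units of the state.
- read_state(): the state, without advancing time (a new reading comes with each control period).
- camera(name): name is "scene" or "top" or "wrist"; returns a dict with "image" (400x640x3 uint8, blue, green, red), "camera_matrix" (3x3 intrinsics, pixels), "R" (3x3) and "t" (3): a world point X has camera coordinates R X + t. Camera axes: x right, y down, z forward; pixel columns grow to the right and rows downward; lengths in m; the calibration is good to about 2 mm. A picture is of the moment at which its call begins. There is no depth.
- finish_job(): hands the job in; it is judged then, once.
Trained networks look in a picture, given as the dict that the camera call returned (one of the last four; its "shot" number tells which), for a name from the list of things; names that differ only in an ending like _2 or _b are one class to them, and where a whole thing is asked for, a point or a joint stands for the part that bears it (a point fixed in the world has none). Each returns a list of dicts, best first, with "score" (0 to 1); they miss things now and then, are a little off and sometimes report something else, mostly with a low value. They report only what shows in the picture. A call takes as long as a camera call. They do not tell look-alikes from the thing itself.
- spot_in(query, picture): "location" ([x, y, z] in m, in the coordinates of the camera as it stood for that picture, good to about 4 mm: the middle of the surface that is visible of it).
- masks_of(query, picture): "region" (400x640 bool, what is visible of it).
- mark_of(query, picture): "location" ([x, y, z] in m, in the coordinates of the camera as it stood for that picture, good to about 4 mm: a listed point, or the origin of a listed thing).
The state is a dict: "clock": time; "qpos": joint angles; "qd": joint speeds; "joint_torque": joint torques, N m; "tcp_pos": TCP position; "eef_rot": TCP orientation; "contact_force": force on the tool from outside, world axes, zero at the start; "wrist_torque": the same for the moment, N m; "grip_width": finger opening in m; "grip_force": force on a finger pad.
Only numpy, scipy, OpenCV 4.12 (cv2) and the standard library are available. Lean on these libraries where they do the work, as an engineer would, in place of code of your own. Each camera call takes 0.05 s, during which the arm holds its last target. There are 200 camera calls.

TASK

Stand the loose steel sleeve upright on the white seat mark between the two orange V jaws of the blue fixture, setting it down rather than dropping it. Then turn the turnbuckle by its red-balled spokes so that both jaws draw in together, and go on by feel until both grip the sleeve firmly, without overtightening. Let go and leave the sleeve clamped upright, the turnbuckle at rest and the other things on the bench where they stand.

Things in the scene. Friction and masses are not known exactly. Their poses are not given: they have to be found in the camera images.
- fixture: Clamping fixture bolted to the bench at varying place and yaw: steel base plate 250 x 190 mm, 12 mm thick, from x -120 to +130 and y -95 to +95 mm. Origin at bench level near its middle; x points from the turnbuckle (x = -70 mm) to the sleeve seat (x = +85 mm), y along the turnbuckle's axis, z up. Highest fixed parts: two rod lugs, 109 mm above the bench.
- seat (a point): Centre of the white seat mark on top of the base plate (12 mm above the bench), midway between the V jaws; the centre of the sleeve's underside belongs here, within about 3 mm (the jaws shift it up to 6 mm along y as they close).
- hub (a point): Centre of the turnbuckle body on its level axis (fixture y), 90 mm above the bench. In the plane through it square to the axis stand four spokes, 90 degrees apart: 10 mm rods with an 18 mm red ball at the end, ball centre 65 mm from the axis. An upper spoke can be pushed from its -x side with shut fingers pointing down, from 65 degrees before upright to 45 past it.
- turnbuckle (a joint): Angle of the turnbuckle, rad. At 0 a spoke points straight up; a spoke's lean from upright towards fixture +x equals the value, give or take quarter turns. Grows, and closes the jaws, when upper spokes go towards the seat; the jaws bite somewhere from 2.5 to 3.4 rad, only feel tells where. Running free it takes 0.38 N m (6 N square on a ball); dry friction holds it where left.
- jaw_left: Blue jaw carriage on the +y side: a bar along x, 21 to 55 mm above the bench, 16 mm thick, with a lug at the turnbuckle end and a spring-backed (7 N per mm) orange V pad at the seat end, no higher than the bar. Origin meets the fixture's when the turnbuckle reads 0 and goes 6 mm towards -y per rad. At 0 its V is 20 mm clear of a centred sleeve.
- jaw_right: Mirror image on the -y side, going 6 mm towards +y per rad as it tightens. Its V pad sits on an adjusting screw set anywhere from 0 to 10 mm farther in each time, not measured: at 0 it is 10 to 20 mm clear of a centred sleeve.
- sleeve: Loose upright steel sleeve, 50 mm outside diameter, 95 mm tall, about 0.65 kg, bored 36 mm from the top. Origin at the centre of its underside. Grip it across the outside with the fingertips 65 mm or more above its foot so that they stay over the jaws; closing along the fixture's x keeps them clear of the jaws and lugs.
- oil: Loose black oil bottle with a yellow label, 60 mm in diameter, 115 mm tall; bystander. Origin at the underside.
- fitting: Loose stepped brass fitting, 56 mm across the foot, 55 mm tall; bystander. Origin at the underside.
- jar: Loose amber glass jar, 62 mm in diameter, 85 mm tall; bystander. Origin at the underside.
- spoke_root (a point): A point on the axis, 20 mm to the +y side of the hub. Torque about the axis tells the grip: past the bite it rises by 0.012 N m per newton. 0.58 N m (9 N square on a ball) is still loose, 0.68 (10.5 N, some 25 N grip) good and firm, 0.86 (13 N, 40 N grip) spoils the sleeve; under 12 N grip is too loose. From bite to 25 N it turns about 0.3 rad, to 40 N about 0.48. Above 30 N it backs off when let go.
There are look-alikes about, which are no part of the job. What is shaped like the sleeve but green or purple is not meant.

How it is judged (in metres and radians):
On the way, in this order (a step that is already met when the one before it is completed fails the run):
1. the sleeve stands upright on the seat between the open jaws, let go (horizontal distance between sleeve and seat below 0.012 m and height (world z) of sleeve below 0.015 m and angle between sleeve's own z axis and vertical below 0.06 rad and contact force between the fingers and sleeve below 0.2 N), for 0.2 s.
2. both jaws grip the sleeve with more than 12 N (contact force between each of jaw_left, jaw_right and sleeve above 12 N), for 0.3 s.
At the end, for the whole second after the job is handed in: The sleeve stands upright (within 0.06 rad) on the base plate within 15 mm of the seat mark's centre, both jaws grip it with more than 12 N each, sleeve and turnbuckle are at rest, the robot touches nothing, and oil bottle, fitting and jar are within 30 mm of where they stood (all of step 2 and horizontal distance between sleeve and seat below 0.015 m and height (world z) of sleeve below 0.015 m and angle between sleeve's own z axis and vertical below 0.06 rad and contact force between the arm and anything else below 0.2 N and linear speed of sleeve below 0.01 m/s and velocity of joint turnbuckle between -0.05 and 0.05 rad/s and distance of each of oil, fitting, jar from where it was at the start of the episode below 0.03 m).
It fails at once if a jaw presses the sleeve with more than 40 N (overtightened) (contact force between any of jaw_left, jaw_right and sleeve above 40 N).
It fails at once if the sleeve is dropped (moves faster than 0.5 m/s out of the fingers) (linear speed of sleeve above 0.5 m/s and contact force between the fingers and sleeve below 0.1 N).
It fails at once if a bystander is moved more than 30 mm or tipped (distance of any of oil, fitting, jar from where it was at the start of the episode above 0.03 m or angle between any of oil, fitting, jar's own z axis and vertical above 0.4 rad).
It also fails if it takes over 72 s, if anything falls off the work surface, if the arm or the gripper's body presses on something with over 40 N, if the wrist force passes 120 N, or if a joint passes its speed limit or range.

## Working session

There is one attempt and no reset: what is moved stays moved. The work goes in short steps, Python scripts to look and compute and a tool call to move; the robot and the scene stay as the last step left them, time stands still between calls to the robot, and variables do not carry over. Pictures are saved under pics/ and viewed, at most 10 in all, crops included, and the job is handed in when it is done.

Besides the shell and the picture viewer there is one more tool, called as name([rows], argument=value, ...), one row to a line, values as JSON. step_arm: Moves the arm, as the interface text tells. Shifts and turns lie within -1 to 1; 1 stands for 300 mm of shift or pi/2 rad of turn. Its arguments: {"type":"object","properties":{"commands":{"type":"array","items":{"type":"object","properties":{"jaw":{"type":"number"},"tx":{"type":"number","minimum":-1,"maximum":1},"ty":{"type":"number","minimum":-1,"maximum":1},"tz":{"type":"number","minimum":-1,"maximum":1},"ax":{"type":"number","minimum":-1,"maximum":1},"ay":{"type":"number","minimum":-1,"maximum":1},"az":{"type":"number","minimum":-1,"maximum":1}}}},"newtons":{"type":"number"}},"required":["commands"]}

```bash
mkdir -p pics; ls
cat > h.py <<'E'
import numpy as np, cv2
from cell import *
from scipy.spatial.transform import Rotation as Ro
def w(p,c): return np.array(c["R"]).T@(np.array(p)-np.array(c["t"]))
def pix(X,c):
    q=np.array(c["camera_matrix"])@(np.array(c["R"])@np.array(X)+np.array(c["t"])); return q[:2]/q[2]
def ray(uv,z,c):
    d=np.linalg.inv(c["camera_matrix"])@np.array([uv[0],uv[1],1.]); R=np.array(c["R"]); d=R.T@d; o=-R.T@np.array(c["t"])
    return o+d*(z-o[2])/d[2]
E
python3 - <<'E'
from h import *
s=read_state(); print(s)
a=camera("scene");b=camera("top")
cv2.imwrite("pics/a.png",a["image"]);cv2.imwrite("pics/b.png",b["image"])
for n,c in (("scene",a),("top",b)):
    print(n)
    for q in ["fixture","seat","hub","turnbuckle","jaw_left","jaw_right","sleeve","oil","fitting","jar","spoke_root"]:
        for r in mark_of(q,c)[:4]: 
            X=w(r["location"],c); print(q,round(r["score"],2),X.round(3),pix(X,c).round())
E
```

```text
pics
{'clock': 0.0, 'qpos': array([ 6.55575135e+01,  6.67315733e+00,  8.26346242e+01, -6.14218296e-04,
        9.07565968e+01, -2.16423413e+00]), 'qd': array([-0.08637967, -0.0150232 , -0.07748845,  0.04848286,  0.08091867,
       -0.08859153]), 'joint_torque': array([ 8.98624767e-04, -7.21253085e+01, -6.22615600e+01,  7.80664128e-02,
        2.35701510e-02, -4.49914819e-05]), 'tcp_pos': array([0.25581604, 0.62445325, 0.23692871]), 'eef_rot': array([-1.79935644e+02, -1.81745144e-03,  1.57721739e+02]), 'contact_force': array([-0.16959921, -0.17851546, -0.4795377 ]), 'wrist_torque': array([0.03079246, 0.00192322, 0.03685367]), 'grip_force': 0.0, 'grip_width': 0.09320605927907247}
scene
fixture 0.57 [ 0.594  0.    -0.002] [305. 226.]
seat 0.62 [ 0.679 -0.014  0.008] [322. 243.]
hub 0.85 [0.526 0.01  0.087] [291. 191.]Traceback (most recent call last):
  File "<stdin>", line 8, in <module>
ValueError: it knows: fitting, fixture, hub, jar, jaw_left, jaw_right, oil, seat, sleeve, spoke_root
```

Run:
```python
from h import *
a=camera("scene");b=camera("top")
for n,c in (("scene",a),("top",b)):
    print(n)
    for q in ["fixture","seat","hub","jaw_left","jaw_right","sleeve","oil","fitting","jar","spoke_root"]:
        for r in mark_of(q,c)[:4]: 
            X=w(r["location"],c); print(q,round(r["score"],2),X.round(3),pix(X,c).round())
cv2.imwrite("pics/ab.png",cv2.resize(np.vstack([a["image"],b["image"]]),None,fx=.75,fy=.75))
```

```text
scene
fixture 0.67 [ 0.599 -0.003 -0.002] [305. 228.]
seat 0.75 [ 0.679 -0.015  0.012] [322. 242.]
hub 0.85 [0.523 0.01  0.087] [290. 191.]
jaw_right 0.95 [ 0.591 -0.001 -0.001] [304. 226.]
sleeve 0.7 [0.705 0.316 0.   ] [401. 191.]
sleeve 0.67 [0.627 0.435 0.004] [404. 162.]
sleeve 0.6 [ 0.611  0.247 -0.001] [364. 188.]
sleeve 0.41 [0.463 0.251 0.002] [332. 165.]
oil 0.67 [ 0.467 -0.263  0.   ] [205. 252.]
oil 0.66 [0.528 0.029 0.088] [296. 188.]
fitting 0.79 [0.463 0.25  0.003] [331. 165.]
jar 0.73 [ 0.603 -0.331 -0.001] [214. 297.]
spoke_root 0.76 [0.528 0.025 0.091] [295. 188.]
top
fixture 0.66 [0.602 0.004 0.001] [339. 189.]
seat 0.61 [ 0.679 -0.013  0.014] [346. 159.]
hub 0.64 [0.526 0.013 0.092] [336. 215.]
sleeve 0.94 [0.626 0.437 0.001] [175. 175.]
sleeve 0.74 [0.62  0.246 0.   ] [247. 180.]
sleeve 0.64 [ 0.59   0.333 -0.004] [214. 190.]
sleeve 0.63 [0.705 0.317 0.004] [221. 147.]
oil 0.69 [ 0.469 -0.261  0.001] [440. 243.]
fitting 0.82 [0.459 0.258 0.003] [239. 241.]
jar 0.8 [ 0.607 -0.331  0.001] [467. 190.]
spoke_root 0.87 [0.53  0.031 0.088] [328. 213.]
```

View pics/ab.png

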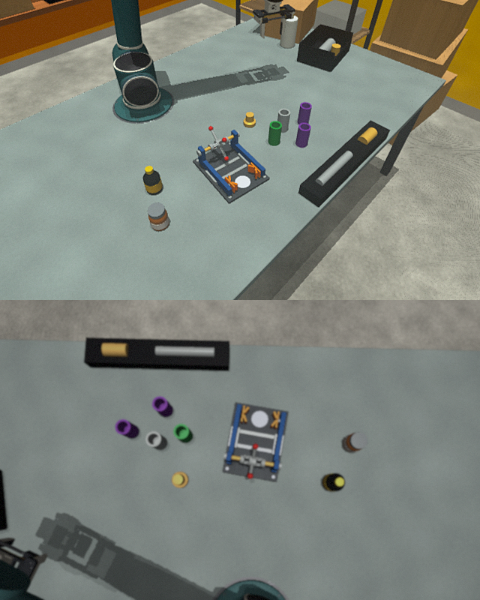

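The sleeve look-alikes in the top image are the grey one at (205,185), green at (243,177), and purple at (163,171) and (214,141). The steel rods lying in the black trays could also be mistaken for it. By the description I choose the grey one, and I'll check that in a crop.

Run:
```python
from h import *
b=camera("top");a=camera("scene")
im=b["image"]
cv2.imwrite("pics/crop.png",np.hstack([cv2.resize(im[125:265,150:250],(428,600),interpolation=cv2.INTER_CUBIC),cv2.resize(im[125:265,295:382],(372,600),interpolation=cv2.INTER_CUBIC)]))
for n,c in (("top",b),("scene",a)):
  for q in ["sleeve"]:
    for r in masks_of(q,c):
        v,u=np.nonzero(r["region"]); print(n,round(r["score"],2),u.min(),u.max(),v.min(),v.max(),c["image"][r["region"]].mean(0).round())
  for r in mark_of("sleeve",c): print(w(r["location"],c).round(3),round(r["score"],2))
```

```text
top 0.86 231 255 166 190 [ 61. 101.  52.]
top 0.79 195 222 176 199 [101. 102. 100.]
top 0.76 202 230 128 156 [86. 44. 70.]
top 0.74 153 185 159 185 [80. 40. 64.]
[ 0.628  0.437 -0.   ] 0.96
[ 0.617  0.245 -0.001] 0.76
[ 0.589  0.328 -0.001] 0.71
[0.704 0.319 0.003] 0.65
[0.46  0.258 0.003] 0.34
scene 0.9 397 415 137 165 [99. 57. 79.]
scene 0.72 358 375 161 194 [58. 98. 47.]
scene 0.64 395 415 163 196 [102.  61.  82.]
scene 0.59 370 386 145 177 [106. 109. 102.]
[0.704 0.317 0.003] 0.96
[ 0.612  0.247 -0.001] 0.76
[0.627 0.433 0.005] 0.74
[0.589 0.333 0.001] 0.55
```

View pics/crop.png

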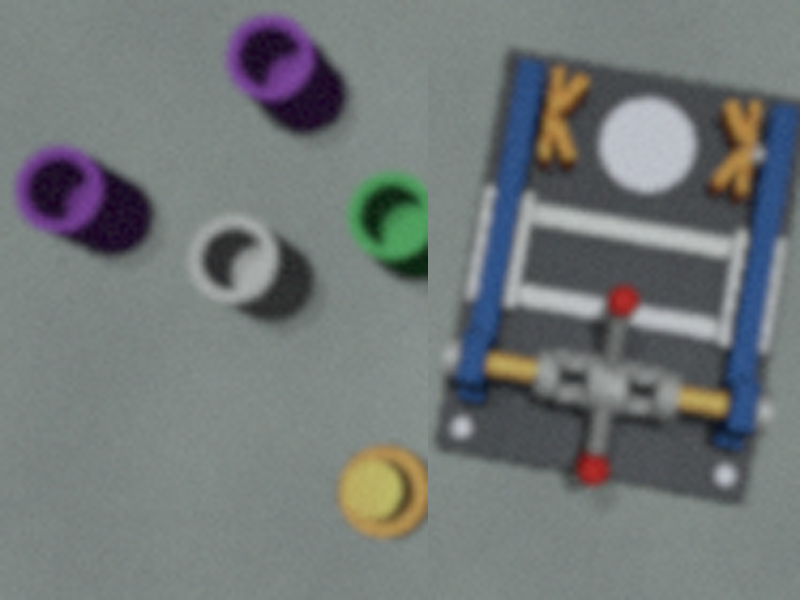

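The crop confirms the grey steel sleeve at crop (235,260), which is top px (205,185). The fixture is on the right, with the white seat at crop (648,145), the hub near (610,385), and red balls at (625,300) and (593,470). Next I'll refine the seat, the sleeve and the spoke angle.

```bash
cat >> h.py <<'E'
def blobs(m,mn=4):
    n,l,st,ce=cv2.connectedComponentsWithStats(m.astype(np.uint8)); return [(ce[i],st[i]) for i in range(1,n) if st[i][4]>=mn]
def balls(c,hub,yaw):
    "red blobs -> (lean angle, radius) in the spoke plane"
    im=c["image"].astype(int); B,G,R=im[...,0],im[...,1],im[...,2]
    e=np.array([np.cos(yaw),np.sin(yaw),0]); n=np.array([-e[1],e[0],0]); o=-np.array(c["R"]).T@np.array(c["t"]); out=[]
    for ce,st in blobs((R>110)&(G<60)&(B<70)):
        d=ray(ce,0,c)-o; X=o+d*((hub-o)@n)/(d@n); r=X-hub
        if np.linalg.norm(r)<.12: out.append((round(np.degrees(np.arctan2(r@e,r[2])),1),round(np.linalg.norm(r),4),int(st[4]),ce.round(1)))
    return out
E
python3 - <<'E'
from h import *
b=camera("top");a=camera("scene")
for c in (b,a):
    u,v=pix([.679,-.014,.012],c).astype(int); im=c["image"]; p=im[v-12:v+12,u-14:u+14].min(2)>150
    m=np.zeros(im.shape[:2],bool); m[v-12:v+12,u-14:u+14]=p
    for ce,st in blobs(m,20): print("seat",ray(ce,.012,c).round(4),st)
    H=[w(r["location"],c) for r in mark_of("hub",c)[:1]]; print("hub",H)
    for r in masks_of("sleeve",c):
        if np.ptp(im[r["region"]].mean(0))<12:
            v,u=np.nonzero(r["region"]); print(u.min(),u.max(),v.min(),v.max())
    # ring in top view
b_=b["image"]; g=cv2.cvtColor(b_,cv2.COLOR_BGR2GRAY); hsv=cv2.cvtColor(b_,cv2.COLOR_BGR2HSV)
m=np.zeros(g.shape,bool); m[170:205,190:228]=(g[170:205,190:228]>135)
for ce,st in blobs(m,20): print("ring",ray((st[0]+st[2]/2-.5,st[1]+st[3]/2-.5),.095,b).round(4),ray(ce,.095,b).round(4),st)
for c in (b,a): print(balls(c,np.array([.5255,.0115,.09]),np.radians(-9.4)))
E
```

```text
seat [ 0.681  -0.0125  0.012 ] [336 148  21  22 360]
hub [array([0.52321037, 0.00664091, 0.09256556])]
seat [ 0.6811 -0.0118  0.012 ] [313 234  21  17 265]
hub [array([0.5232912 , 0.01280089, 0.08650115])]
371 386 146 176
ring [0.5903 0.3359 0.095 ] [0.59   0.3341 0.095 ] [192 174  22  22 249]
[(np.float64(90.9), np.float64(0.0504), 35, array([340.1, 194.7])), (np.float64(-25.6), np.float64(0.1165), 36, array([333.2, 234.2]))]
[(np.float64(-53.3), np.float64(0.0648), 17, array([280.5, 170.5])), (np.float64(40.2), np.float64(0.0655), 25, array([298.6, 186. ])), (np.float64(126.9), np.float64(0.0666), 25, array([301.6, 210.8]))]
```

step_arm([
  {"jaw":0,"tx":0,"ty":0,"tz":0,"az":0.09},
  {"jaw":0,"az":0.18},
  {"jaw":0,"az":0.27},
  {"jaw":0,"az":0.36},
  {"jaw":0,"az":0.45},
  {"jaw":0,"az":0.54},
  {"jaw":0,"az":0.63},
  {"jaw":0,"az":0.72},
  {"jaw":0,"az":0.8},
  {"jaw":0,"az":0.857},
  {"jaw":0,"az":0.857},
])

```text
invalid input
```

step_arm([
  {"jaw":0,"tx":-0.7,"ty":-0.24,"tz":0,"ax":0,"ay":0,"az":0.857},
  {"jaw":0,"tx":-0.7,"ty":-0.24,"tz":0,"ax":0,"ay":0,"az":0.857},
  {"jaw":0,"tx":-0.7,"ty":-0.24,"tz":0,"ax":0,"ay":0,"az":0.857},
  {"jaw":0,"tx":-0.7,"ty":-0.24,"tz":0,"ax":0,"ay":0,"az":0.857},
  {"jaw":0,"tx":-0.7,"ty":-0.24,"tz":0,"ax":0,"ay":0,"az":0.857},
  {"jaw":0,"tx":-0.7,"ty":-0.24,"tz":0,"ax":0,"ay":0,"az":0.857},
  {"jaw":0,"tx":-0.7,"ty":-0.24,"tz":0,"ax":0,"ay":0,"az":0.857},
  {"jaw":0,"tx":-0.7,"ty":-0.24,"tz":0,"ax":0,"ay":0,"az":0.857},
  {"jaw":0,"tx":-0.7,"ty":-0.24,"tz":0,"ax":0,"ay":0,"az":0.857},
  {"jaw":0,"tx":-0.7,"ty":-0.24,"tz":0,"ax":0,"ay":0,"az":0.857},
], newtons=20)

```text
clock: 2.95
tcp_pos: [0.4229, 0.4784, 0.2377]
eef_rot: [180.0, -0.0, 80.4]
contact_force: [-0.7, -0.2, -0.0]
grip_width: 0.0932
grip_force: 0.0
```

step_arm([
  {"jaw":0,"tx":-0.38,"ty":0.629,"tz":0,"ax":0,"ay":0,"az":0},
  {"jaw":0,"tx":-0.38,"ty":0.629,"tz":0,"ax":0,"ay":0,"az":0},
  {"jaw":0,"tx":-0.38,"ty":0.629,"tz":0,"ax":0,"ay":0,"az":0},
  {"jaw":0,"tx":-0.38,"ty":0.629,"tz":0,"ax":0,"ay":0,"az":0},
  {"jaw":0,"tx":-0.38,"ty":0.629,"tz":0,"ax":0,"ay":0,"az":0},
  {"jaw":0,"tx":-0.38,"ty":0.629,"tz":0,"ax":0,"ay":0,"az":0},
])

```text
clock: 3.55
tcp_pos: [0.5921, 0.3332, 0.2372]
eef_rot: [-180.0, 0.0, 80.6]
contact_force: [-0.4, 0.4, 0.5]
grip_width: 0.0928
grip_force: 0.0
```

Run:
```python
from h import *
c=camera("wrist"); cv2.imwrite("pics/w1.png",c["image"]); print(read_state()["tcp_pos"],pix([.59,.334,.095],c),pix([.59,.334,0],c))
for r in mark_of("sleeve",c): print(w(r["location"],c).round(4),round(r["score"],2))
```

```text
[0.5908548  0.33453051 0.2373236 ] [310.62823575 186.17433333] [311.06311954 166.80102876]
[ 0.5818  0.3329 -0.0009] 0.9
[0.6267 0.4277 0.0037] 0.89
[0.7035 0.3151 0.0023] 0.67
[ 6.164e-01  2.404e-01 -1.000e-04] 0.56
```

View pics/w1.png

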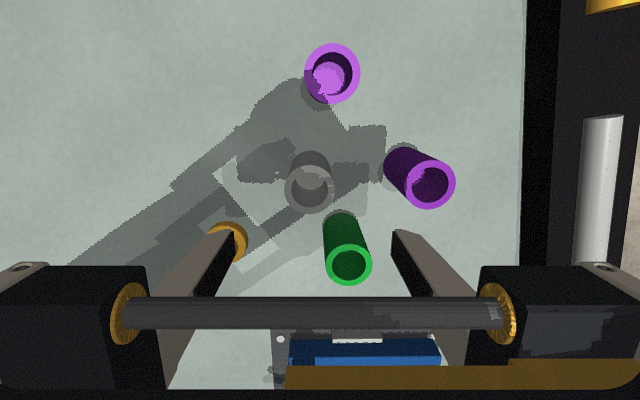

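The wrist picture shows the grey sleeve's rim centred near (309,188), and my estimate projects to (311,186), so they agree within 2 mm. The green sleeve (348,264) and purple sleeves (332,74) and (427,183) are clear of the fingers.

step_arm([
  {"jaw":0,"tx":-0.006,"ty":-0.003,"tz":0.15,"ax":0,"ay":0,"az":0},
  {"jaw":0,"tx":-0.006,"ty":-0.003,"tz":0.3,"ax":0,"ay":0,"az":0},
  {"jaw":0,"tx":-0.006,"ty":-0.003,"tz":0.42,"ax":0,"ay":0,"az":0},
  {"jaw":0,"tx":-0.006,"ty":-0.003,"tz":0.5,"ax":0,"ay":0,"az":0},
  {"jaw":0,"tx":-0.006,"ty":-0.003,"tz":0.5,"ax":0,"ay":0,"az":0},
  {"jaw":1,"tx":-0.006,"ty":-0.003,"tz":0.5,"ax":0,"ay":0,"az":0},
  {"jaw":1,"tx":-0.006,"ty":-0.003,"tz":0.5,"ax":0,"ay":0,"az":0},
  {"jaw":1,"tx":-0.006,"ty":-0.003,"tz":0.5,"ax":0,"ay":0,"az":0},
  {"jaw":1,"tx":-0.006,"ty":-0.003,"tz":0.5,"ax":0,"ay":0,"az":0},
  {"jaw":1,"tx":-0.006,"ty":-0.003,"tz":0.5,"ax":0,"ay":0,"az":0},
  {"jaw":1,"tx":-0.006,"ty":-0.003,"tz":0.5,"ax":0,"ay":0,"az":0},
], newtons=35)

```text
clock: 4.75
tcp_pos: [0.5893, 0.3335, 0.0879]
eef_rot: [180.0, -0.0, 80.6]
contact_force: [-0.2, 0.5, 0.8]
grip_width: 0.0498
grip_force: 19.2
```

step_arm([
  {"jaw":1,"tx":0,"ty":0,"tz":0,"ax":0,"ay":0,"az":0},
  {"jaw":1,"tx":0,"ty":0,"tz":-0.05,"ax":0,"ay":0,"az":0},
  {"jaw":1,"tx":0,"ty":0,"tz":-0.15,"ax":0,"ay":0,"az":0},
  {"jaw":1,"tx":0,"ty":0,"tz":-0.3,"ax":0,"ay":0,"az":0},
  {"jaw":1,"tx":0,"ty":0,"tz":-0.45,"ax":0,"ay":0,"az":0},
  {"jaw":1,"tx":0,"ty":0,"tz":-0.5,"ax":0,"ay":0,"az":0},
  {"jaw":1,"tx":0,"ty":0,"tz":-0.5,"ax":0,"ay":0,"az":0},
])

```text
clock: 5.45
tcp_pos: [0.5897, 0.3337, 0.2397]
eef_rot: [179.9, -0.1, 80.6]
contact_force: [0.3, -0.5, -7.0]
grip_width: 0.0496
grip_force: 35.0
```

Run:
```python
from h import *
c=camera("wrist"); s=read_state(); cv2.imwrite("pics/w2.png",c["image"][60:340,120:520]); T=s["tcp_pos"]; print(T,s["eef_rot"],s["grip_force"],s["contact_force"])
print(pix(T+[0,0,.007],c),pix(T-[0,0,.088],c))
for r in mark_of("sleeve",c): print(w(r["location"],c).round(4),round(r["score"],2))
```

```text
[0.5891948  0.33339451 0.23676152] [-1.79986927e+02  1.27375361e-02  8.05934298e+01] 34.97314453125 [-0.43174722 -0.39162355 -7.73287776]
[312.17853265 260.55237044] [311.94412608 203.61979972]
[0.5848 0.3338 0.1543] 0.84
[ 0.6236  0.4278 -0.0023] 0.75
[6.17e-01 2.40e-01 1.00e-04] 0.7
[0.7048 0.3158 0.0045] 0.7
```

View pics/w2.png

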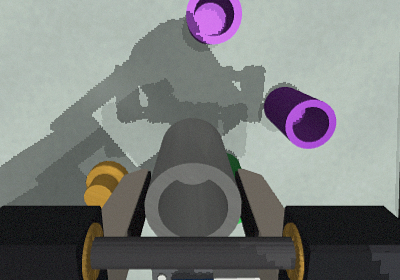

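The picture shows the sleeve held in the fingers, with its rim centre near crop (193,203) and its far foot edge at crop y≈118. I'll compare the rim edges with the projection to get the sleeve's offset in the hand.

Run:
```python
from h import *
c=camera("wrist"); s=read_state(); T=s["tcp_pos"]; R=Ro.from_euler("xyz",s["eef_rot"],degrees=True).as_matrix(); tx=R[:,0]
g=cv2.cvtColor(c["image"],cv2.COLOR_BGR2GRAY)
print("col",list(enumerate(g[150:320,313].tolist(),150)))
for z in (.005,.006,.007,.008,.01):
  print(z,[pix(T+[0,0,z]+k*tx,c).round(1) for k in (.025,.018,-.018,-.025)])
print([pix(T+[0,0,-.088]+k*tx,c).round(1) for k in (.025,)])
```

```text
col [(150, 120), (151, 122), (152, 118), (153, 119), (154, 119), (155, 120), (156, 122), (157, 123), (158, 122), (159, 121), (160, 114), (161, 119), (162, 117), (163, 97), (164, 97), (165, 94), (166, 98), (167, 94), (168, 94), (169, 90), (170, 95), (171, 100), (172, 99), (173, 98), (174, 97), (175, 96), (176, 98), (177, 98), (178, 86), (179, 82), (180, 85), (181, 81), (182, 85), (183, 87), (184, 86), (185, 86), (186, 81), (187, 82), (188, 86), (189, 80), (190, 84), (191, 86), (192, 86), (193, 83), (194, 77), (195, 85), (196, 83), (197, 82), (198, 81), (199, 80), (200, 81), (201, 82), (202, 81), (203, 83), (204, 77), (205, 80), (206, 81), (207, 86), (208, 82), (209, 78), (210, 77), (211, 80), (212, 78), (213, 80), (214, 83), (215, 76), (216, 80), (217, 81), (218, 82), (219, 75), (220, 81), (221, 75), (222, 81), (223, 106), (224, 113), (225, 115), (226, 117), (227, 114), (228, 110), (229, 111), (230, 113), (231, 112), (232, 113), (233, 117), (234, 113), (235, 115), (236, 116), (237, 112), (238, 117), (239, 115), (240, 115), (241, 116), (242, 111), (243, 116), (244, 101), (245, 78), (24
[... 628 characters left out ...]
, 54), (304, 54), (305, 51), (306, 56), (307, 61), (308, 61), (309, 55), (310, 60), (311, 61), (312, 63), (313, 63), (314, 65), (315, 65), (316, 67), (317, 61), (318, 65), (319, 63)]
0.005 [array([312.9, 215.3]), array([312.9, 228.3]), array([312.8, 290.5]), array([312.8, 301.7])]
0.006 [array([312.9, 216. ]), array([312.9, 229.1]), array([312.8, 291.6]), array([312.8, 302.9])]
0.007 [array([312.9, 216.7]), array([312.9, 229.9]), array([312.8, 292.7]), array([312.8, 304.1])]
0.008 [array([312.9, 217.5]), array([312.9, 230.7]), array([312.8, 293.9]), array([312.8, 305.2])]
0.01 [array([312.9, 218.9]), array([312.9, 232.4]), array([312.8, 296.2]), array([312.8, 307.6])]
[array([313. , 173.7])]
```

step_arm([
  {"jaw":1,"tx":-0.08,"ty":0.04,"tz":0,"ax":0,"ay":0,"az":0},
  {"jaw":1,"tx":-0.22,"ty":0.11,"tz":0,"ax":0,"ay":0,"az":0},
  {"jaw":1,"tx":-0.37,"ty":0.18,"tz":0,"ax":0,"ay":0,"az":0},
  {"jaw":1,"tx":-0.52,"ty":0.25,"tz":0,"ax":0,"ay":0,"az":0},
  {"jaw":1,"tx":-0.67,"ty":0.33,"tz":0,"ax":0,"ay":0,"az":0},
  {"jaw":1,"tx":-0.81,"ty":0.4,"tz":0,"ax":0,"ay":0,"az":0},
  {"jaw":1,"tx":-0.92,"ty":0.46,"tz":0,"ax":0,"ay":0,"az":0},
  {"jaw":1,"tx":-1.0,"ty":0.489,"tz":0,"ax":0,"ay":0,"az":0},
  {"jaw":1,"tx":-1.0,"ty":0.489,"tz":0,"ax":0,"ay":0,"az":0},
])

```text
clock: 6.5
tcp_pos: [0.6848, 0.0103, 0.2343]
eef_rot: [-179.8, 0.1, 80.4]
contact_force: [-0.5, 0.8, -7.5]
grip_width: 0.0493
grip_force: 35.0
```

step_arm([
  {"jaw":1,"tx":-0.04,"ty":0,"tz":0.02,"ax":0,"ay":0,"az":0},
  {"jaw":1,"tx":-0.08,"ty":0,"tz":0.07,"ax":0,"ay":0,"az":0},
  {"jaw":1,"tx":-0.08,"ty":0,"tz":0.16,"ax":0,"ay":0,"az":0},
  {"jaw":1,"tx":-0.08,"ty":0,"tz":0.24,"ax":0,"ay":0,"az":0},
  {"jaw":1,"tx":-0.08,"ty":0,"tz":0.27,"ax":0,"ay":0,"az":0},
  {"jaw":1,"tx":-0.08,"ty":0,"tz":0.27,"ax":0,"ay":0,"az":0},
])

```text
clock: 7.1
tcp_pos: [0.68, -0.01, 0.1542]
eef_rot: [-179.8, 0.0, 80.6]
contact_force: [-0.2, -0.3, -6.7]
grip_width: 0.0495
grip_force: 35.0
```

Run:
```python
from h import *
c=camera("wrist"); s=read_state(); T=s["tcp_pos"]; R=Ro.from_euler("xyz",s["eef_rot"],degrees=True).as_matrix(); tx=R[:,0]
cv2.imwrite("pics/w3.png",c["image"]); print(T,s["eef_rot"],s["grip_force"],s["grip_width"])
S=np.array([.681,-.012,.012])
print("foot far edge",pix(T+[0,0,-.088]+.025*tx,c),"seat far edge",pix(S+.025*tx,c),"seat c",pix(S,c))
for q in ("seat","hub"):
  for r in mark_of(q,c)[:1]: print(q,w(r["location"],c).round(4),round(r["score"],2))
a=camera("scene"); print(balls(a,np.array([.5255,.0115,.09]),np.radians(-9.4)))
for r in mark_of("sleeve",a): print(w(r["location"],a).round(4))
```

```text
[ 0.68070242 -0.01001242  0.15615506] [-1.79941759e+02  8.37135237e-03  8.06179031e+01] 34.973832964897156 0.04941184593212225
foot far edge [314.1148718  174.30381825] seat far edge [314.63606878 163.18255382] seat c [314.58215048 188.36210688]
seat [ 0.6783 -0.0155  0.0107] 0.97
hub [0.5282 0.0072 0.0904] 0.58
[(np.float64(-54.6), np.float64(0.0642), 21, array([280.4, 170.9])), (np.float64(40.0), np.float64(0.0655), 25, array([298.6, 186. ])), (np.float64(126.5), np.float64(0.0663), 25, array([301.6, 210.7]))]
[0.7053 0.318  0.0015]
[ 0.6817 -0.0116  0.0726]
[0.6261 0.4353 0.0049]
[0.614  0.2501 0.0017]
```

View pics/w3.png

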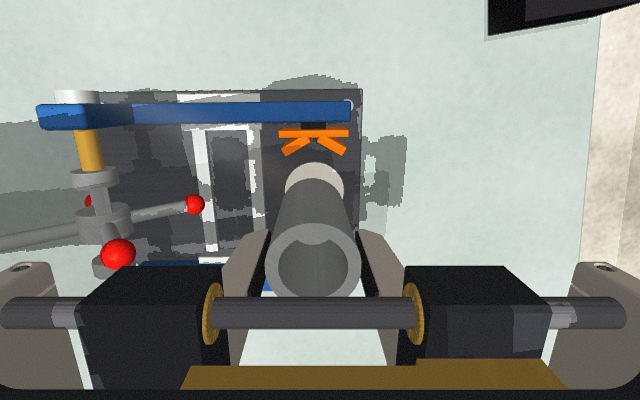

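The wrist picture shows the sleeve foot (far edge at y≈178) just in front of the seat mark (far edge at y≈163), lined up in x near 314. The +y orange V is at (313,140) and the spoke balls are at (195,204) and (118,254). Alignment is within about 2 mm, so I'll set it down.

step_arm([
  {"jaw":1,"tx":0,"ty":0,"tz":0.06,"ax":0,"ay":0,"az":0},
  {"jaw":1,"tx":0,"ty":0,"tz":0.13,"ax":0,"ay":0,"az":0},
  {"jaw":1,"tx":0,"ty":0,"tz":0.165,"ax":0,"ay":0,"az":0},
  {"jaw":1,"tx":0,"ty":0,"tz":0.178,"ax":0,"ay":0,"az":0},
  {"jaw":1,"tx":0,"ty":0,"tz":0.183,"ax":0,"ay":0,"az":0},
  {"jaw":1,"tx":0,"ty":0,"tz":0.187,"ax":0,"ay":0,"az":0},
  {"jaw":1,"tx":0,"ty":0,"tz":0.187,"ax":0,"ay":0,"az":0},
])

```text
clock: 8.05
tcp_pos: [0.6813, -0.0102, 0.1012]
eef_rot: [179.9, -0.0, 80.6]
contact_force: [0.8, 0.1, -6.5]
grip_width: 0.0495
grip_force: 35.0
```

Not touching yet; lowering in 1 mm steps.

step_arm([
  {"jaw":1,"tx":0,"ty":0,"tz":0.003,"ax":0,"ay":0,"az":0},
  {"jaw":1,"tx":0,"ty":0,"tz":0.005,"ax":0,"ay":0,"az":0},
  {"jaw":1,"tx":0,"ty":0,"tz":0.005,"ax":0,"ay":0,"az":0},
])

```text
clock: 8.35
tcp_pos: [0.6813, -0.0102, 0.0999]
eef_rot: [179.9, -0.0, 80.6]
contact_force: [-2.2, 0.4, 1.8]
grip_width: 0.0494
grip_force: 35.0
```

step_arm([
  {"jaw":0.3,"tx":0,"ty":0,"tz":0,"ax":0,"ay":0,"az":0},
  {"jaw":0,"tx":0,"ty":0,"tz":0,"ax":0,"ay":0,"az":0},
  {"jaw":0,"tx":0,"ty":0,"tz":0,"ax":0,"ay":0,"az":0},
  {"jaw":0,"tx":0,"ty":0,"tz":0,"ax":0,"ay":0,"az":0},
  {"jaw":0,"tx":0,"ty":0,"tz":0,"ax":0,"ay":0,"az":0},
  {"jaw":0,"tx":0,"ty":0,"tz":-0.15,"ax":0,"ay":0,"az":0},
  {"jaw":0,"tx":0,"ty":0,"tz":-0.3,"ax":0,"ay":0,"az":0},
  {"jaw":0.5,"tx":0,"ty":0,"tz":-0.45,"ax":0,"ay":0,"az":0},
  {"jaw":1,"tx":0,"ty":0,"tz":-0.53,"ax":0,"ay":0,"az":0},
  {"jaw":1,"tx":0,"ty":0,"tz":-0.53,"ax":0,"ay":0,"az":0},
])

```text
clock: 9.35
tcp_pos: [0.682, -0.0102, 0.2628]
eef_rot: [179.6, -0.0, 80.6]
contact_force: [-0.5, 1.2, -0.6]
grip_width: 0.0738
grip_force: 0.0
```

Run:
```python
from h import *
a=camera("scene");c=camera("wrist");s=read_state(); print(s["tcp_pos"],s["grip_width"])
for x in (a,c):
  for q in ("sleeve","seat","hub","spoke_root"):
    for r in mark_of(q,x): print(q,w(r["location"],x).round(4),round(r["score"],2))
  print(balls(x,np.array([.5275,.0125,.09]),np.radians(-9.4)))
cv2.imwrite("pics/w4.png",np.vstack([c["image"],cv2.resize(a["image"][130:280,240:400],(640,600))[:400]])[:, :].astype(np.uint8)[::1] if 0 else np.vstack([cv2.resize(c["image"],(480,300)),cv2.resize(a["image"][140:265,240:440],(480,300),interpolation=cv2.INTER_CUBIC)]))
```

```text
[ 0.68104443 -0.01018043  0.25783167] 0.0656262753657329
sleeve [0.6252 0.4339 0.0045] 0.79
sleeve [0.7067 0.3183 0.0022] 0.78
sleeve [ 0.679  -0.0113  0.0101] 0.77
sleeve [ 0.6102  0.2433 -0.    ] 0.72
seat [ 0.6793 -0.014   0.0112] 0.91
seat [ 0.5929 -0.0025 -0.003 ] 0.25
hub [0.5221 0.0093 0.0857] 0.59
spoke_root [0.5272 0.0248 0.0871] 0.59
spoke_root [ 0.6845 -0.0117  0.0108] 0.26
spoke_root [0.4657 0.2514 0.0016] 0.24
[(np.float64(-59.1), np.float64(0.0669), 19, array([280.3, 170.8])), (np.float64(38.8), np.float64(0.0613), 25, array([298.6, 186. ])), (np.float64(130.3), np.float64(0.0652), 26, array([301.7, 210.8]))]
sleeve [ 0.6758 -0.0096  0.0148] 0.88
hub [0.53   0.01   0.0948] 0.78
spoke_root [0.5302 0.0269 0.0891] 0.57
[(np.float64(-135.6), np.float64(0.0578), 64, array([148.1, 174. ])), (np.float64(118.0), np.float64(0.0614), 134, array([224.6, 176.4])), (np.float64(-38.8), np.float64(0.0698), 212, array([ 89.7, 197.7])), (np.float64(35.8), np.float64(0.0759), 291, array([185.3, 200. ]))]
```

View pics/w4.png

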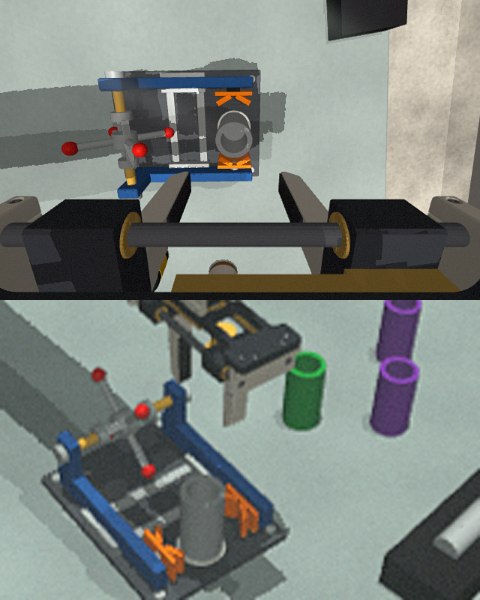

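The sleeve stands upright on the seat, at panel (235,135) top and (203,520) bottom. Four red balls show in the wrist view. I'll fit the hub, yaw and spoke angle from all of them.

```bash
cat >> h.py <<'E'
from scipy.optimize import least_squares
def redpix(c):
    im=c["image"].astype(int); B,G,R=im[...,0],im[...,1],im[...,2]
    return [ce for ce,st in blobs((R>110)&(G<60)&(B<70),8)]
def fit(cams,x0,fixhub=False):
    P=[(c,np.array(redpix(c))) for c in cams]
    def model(x):
        e=np.array([np.cos(x[2]),np.sin(x[2]),0]); return [np.array([x[0],x[1],.09])+.065*(np.sin(x[3]+k*np.pi/2)*e+np.array([0,0,np.cos(x[3]+k*np.pi/2)])) for k in range(4)]
    def res(x):
        r=[]
        for c,p in P:
            q=np.array([pix(X,c) for X in model(x)])
            for b in p:
                d=q-b; i=np.argmin((d**2).sum(1)); 
                if np.hypot(*(q-b)[i])<25: r+=list(d[i])
        return np.array(r)
    free=[3] if fixhub else [0,1,2,3]
    def g(y):
        x=np.array(x0,float); x[free]=y; r=res(x); return np.pad(r,(0,40-len(r)))
    s=least_squares(g,np.array(x0,float)[free],loss="soft_l1",diff_step=1e-4); x=np.array(x0,float); x[free]=s.x
    return x,res(x)
E
python3 - <<'E'
from h import *
cs=[camera(n) for n in ("scene","top","wrist")]
for k in (cs,cs[2:],cs[:2],cs[:1]):
    x,r=fit(k,[.5275,.0125,np.radians(-9.4),np.radians(38)]); print(x[:2].round(4),np.degrees(x[2:]).round(1),r.round(1))
E
```

```text
[0.5246 0.0099] [-9.6 40.1] [-0.4 -0.6 -0.8  0.1 -1.4  0.   0.6  1.1 -2.4 -0.1  0.9 -1.1  0.  -0.4]
[0.5243 0.0097] [-9.7 40.2] [ 0.3  1.2 -2.7  0.2  0.6 -1.  -0.  -0.1]
[0.5274 0.0106] [-8.5 38.8] [-0.  -0.   0.1 -0.1 -0.1  0.1]
[0.5274 0.0106] [-8.5 38.8] [-0.  -0.   0.1 -0.1 -0.1  0.1]
```

step_arm([
  {"jaw":1,"tx":0,"ty":0,"tz":0,"ax":0,"ay":0,"az":0.5},
  {"jaw":1,"tx":0,"ty":-0.3,"tz":0,"ax":0,"ay":0,"az":1},
  {"jaw":1,"tx":0,"ty":-0.5,"tz":0,"ax":0,"ay":0,"az":1},
  {"jaw":1,"tx":0,"ty":-0.65,"tz":0,"ax":0,"ay":0,"az":1},
  {"jaw":1,"tx":0,"ty":-0.83,"tz":0,"ax":0,"ay":0,"az":1},
  {"jaw":1,"tx":0,"ty":-0.83,"tz":0,"ax":0,"ay":0,"az":1},
  {"jaw":1,"tx":0,"ty":-0.83,"tz":0,"ax":0,"ay":0,"az":1},
  {"jaw":1,"tx":0,"ty":-0.83,"tz":0,"ax":0,"ay":0,"az":1},
  {"jaw":1,"tx":0,"ty":-0.83,"tz":0,"ax":0,"ay":0,"az":1},
  {"jaw":1,"tx":0,"ty":-0.83,"tz":0,"ax":0,"ay":0,"az":1},
  {"jaw":1,"tx":0,"ty":-0.83,"tz":0,"ax":0,"ay":0,"az":1},
  {"jaw":1,"tx":0,"ty":-0.83,"tz":0,"ax":0,"ay":0,"az":1},
], newtons=50)

```text
clock: 11.2
tcp_pos: [0.4353, 0.0305, 0.2582]
eef_rot: [-180.0, -0.0, -9.5]
contact_force: [0.1, 0.0, 0.6]
grip_width: 0.0005
grip_force: 0.0
```

step_arm([
  {"jaw":1,"tx":0,"ty":0.011,"tz":0.15,"ax":0,"ay":0,"az":0},
  {"jaw":1,"tx":0,"ty":0.011,"tz":0.3,"ax":0,"ay":0,"az":0},
  {"jaw":1,"tx":0,"ty":0.011,"tz":0.377,"ax":0,"ay":0,"az":0},
  {"jaw":1,"tx":0.03,"ty":0.011,"tz":0.377,"ax":0,"ay":0,"az":0},
  {"jaw":1,"tx":0.04,"ty":0.011,"tz":0.377,"ax":0,"ay":0,"az":0},
  {"jaw":1,"tx":0.04,"ty":0.011,"tz":0.377,"ax":0,"ay":0,"az":0},
])

```text
clock: 11.8
tcp_pos: [0.4479, 0.0252, 0.1468]
eef_rot: [-180.0, -0.1, -9.4]
contact_force: [-0.5, -0.1, -0.2]
grip_width: 0.0007
grip_force: 0.0
```

Run:
```python
from h import *
c=camera("wrist"); s=read_state(); T=s["tcp_pos"]; d=T[:2]-[.527,.012]; y=np.radians(-9.3)
print(T,"fx",d@[np.cos(y),np.sin(y)],"fy",d@[-np.sin(y),np.cos(y)],s["contact_force"],s["wrist_torque"])
cv2.imwrite("pics/w5.png",c["image"]); x,r=fit([camera("scene")],[.527,.012,y,np.radians(39)],True); print(np.degrees(x[3]),r)
```

```text
[0.44766323 0.02525516 0.14672053] fx -0.0804360286190564 fy 0.00025981041855314795 [ 0.12381203 -0.44805959 -0.41010914] [0.01526381 0.13254356 0.01704621]
38.90825290080414 [ 0.34288459 -0.21597458  0.35013404 -0.26422114  0.0074711  -0.42718356]
```

View pics/w5.png

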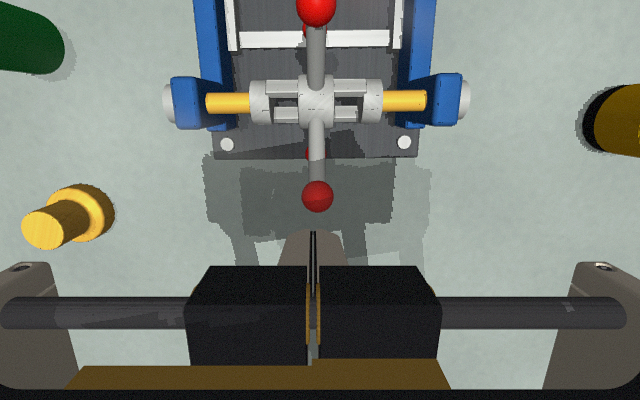

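The wrist picture shows the near spoke's ball at (317,197) in line with the shut fingers at x≈312, and the bystanders are clear. Now the first push.

step_arm([
  {"jaw":1,"tx":0.045,"ty":0,"tz":0.006,"ax":0,"ay":0,"az":0},
  {"jaw":1,"tx":0.074,"ty":0,"tz":-0.024,"ax":0,"ay":0,"az":0},
  {"jaw":1,"tx":0.098,"ty":0,"tz":-0.041,"ax":0,"ay":0,"az":0},
  {"jaw":1,"tx":0.125,"ty":0,"tz":-0.056,"ax":0,"ay":0,"az":0},
  {"jaw":1,"tx":0.153,"ty":0,"tz":-0.066,"ax":0,"ay":0,"az":0},
])

```text
clock: 12.4
tcp_pos: [0.4919, 0.0178, 0.1669]
eef_rot: [180.0, 0.0, -9.4]
contact_force: [-9.0, 0.2, 7.3]
grip_width: 0.0006
grip_force: 5.0
```

step_arm([
  {"jaw":1,"tx":0.03,"ty":0,"tz":-0.006,"ax":0,"ay":0,"az":0},
  {"jaw":1,"tx":0.06,"ty":0,"tz":-0.008,"ax":0,"ay":0,"az":0},
  {"jaw":1,"tx":0.09,"ty":0,"tz":-0.006,"ax":0,"ay":0,"az":0},
])

```text
clock: 12.7
tcp_pos: [0.5189, 0.0134, 0.1681]
eef_rot: [-180.0, -0.0, -9.4]
contact_force: [-6.2, 0.4, 5.1]
grip_width: 0.0001
grip_force: 3.2
```

step_arm([
  {"jaw":1,"tx":0.03,"ty":0,"tz":0.006,"ax":0,"ay":0,"az":0},
  {"jaw":1,"tx":0.058,"ty":0,"tz":0.016,"ax":0,"ay":0,"az":0},
  {"jaw":1,"tx":0.085,"ty":0,"tz":0.031,"ax":0,"ay":0,"az":0},
  {"jaw":1,"tx":0.103,"ty":0,"tz":0.044,"ax":0,"ay":0,"az":0},
  {"jaw":1,"tx":0.115,"ty":0,"tz":0.053,"ax":0,"ay":0,"az":0},
  {"jaw":1,"tx":0.115,"ty":0,"tz":0.053,"ax":0,"ay":0,"az":0},
])

```text
clock: 13.3
tcp_pos: [0.5533, 0.0077, 0.1517]
eef_rot: [-180.0, -0.1, -9.4]
contact_force: [-1.1, -0.5, 3.8]
grip_width: 0.0005
grip_force: 1.6
```

```bash
cat >> h.py <<'E'
def where():
    s=read_state(); T=s["tcp_pos"]; d=T[:2]-[.527,.012]; y=np.radians(-9.3); e=np.array([np.cos(y),np.sin(y)])
    f=s["contact_force"]; print("clock",s["clock"],"fx",(d@e).round(4),"fy",(d@[-e[1],e[0]]).round(4),"z",T[2].round(4),"F",(f[:2]@e).round(2),f[2].round(2),"M",s["wrist_torque"].round(3))
    c=camera("scene"); x,r=fit([c],[.527,.012,y,TH],True); print("theta",np.degrees(x[3]).round(1),r.round(1))
TH=np.radians(42)
E
python3 - <<'E'
from h import *
where()
E
```

```text
clock 13.3 fx 0.0266 fy -0.0 z 0.1517 F -0.97 3.77 M [-0.097  0.269  0.084]
theta 43.6 [ 1.   0.4  0.3 -0.3 -0.  -0.3]
```

Friction-corrected free torque, z·Fx − x·Fz, gives 0.357 and 0.377 N m at the two readings. That matches the stated 0.38, so the feel model holds. Now back to the next spoke, at about −46°.

step_arm([
  {"jaw":1,"tx":-0.02,"ty":0,"tz":-0.05,"ax":0,"ay":0,"az":0},
  {"jaw":1,"tx":-0.03,"ty":0,"tz":-0.18,"ax":0,"ay":0,"az":0},
  {"jaw":1,"tx":-0.18,"ty":0,"tz":-0.18,"ax":0,"ay":0,"az":0},
  {"jaw":1,"tx":-0.33,"ty":0,"tz":-0.18,"ax":0,"ay":0,"az":0},
  {"jaw":1,"tx":-0.335,"ty":0,"tz":-0.15,"ax":0,"ay":0,"az":0},
  {"jaw":1,"tx":-0.335,"ty":0,"tz":0.01,"ax":0,"ay":0,"az":0},
  {"jaw":1,"tx":-0.335,"ty":0,"tz":0.01,"ax":0,"ay":0,"az":0},
  {"jaw":1,"tx":-0.335,"ty":0,"tz":0.01,"ax":0,"ay":0,"az":0},
])

```text
clock: 14.15
tcp_pos: [0.4534, 0.0242, 0.1486]
eef_rot: [180.0, 0.1, -9.4]
contact_force: [-0.4, -0.6, 0.5]
grip_width: 0.0003
grip_force: 0.0
```

Run:
```python
from h import *
where()
c=camera("wrist"); s=read_state(); b=camera("top")
for q in ("jaw_left","jaw_right"):
  for k in (c,b):
    for r in mark_of(q,k)[:2]:
      d=w(r["location"],k)[:2]-[.527,.012]; y=np.radians(-9.3); print(q,round(r["score"],2),"fy",(d@[-np.sin(y),np.cos(y)]).round(4))
```

```text
clock 14.15 fx -0.0746 fy 0.0001 z 0.1486 F -0.26 0.46 M [0.038 0.109 0.037]
theta 43.1 [ 0.5 -0.2  0.3 -0.3  0.1 -0.4]
```

step_arm([
  {"jaw":1,"tx":0.035,"ty":0,"tz":0,"ax":0,"ay":0,"az":0},
  {"jaw":1,"tx":0.049,"ty":0,"tz":-0.012,"ax":0,"ay":0,"az":0},
  {"jaw":1,"tx":0.06,"ty":0,"tz":-0.022,"ax":0,"ay":0,"az":0},
  {"jaw":1,"tx":0.069,"ty":0,"tz":-0.029,"ax":0,"ay":0,"az":0},
  {"jaw":1,"tx":0.079,"ty":0,"tz":-0.035,"ax":0,"ay":0,"az":0},
])

```text
clock: 15.0
tcp_pos: [0.4761, 0.0204, 0.1594]
eef_rot: [180.0, 0.2, -9.4]
contact_force: [-24.7, 1.3, 22.0]
grip_width: 0.0005
grip_force: 12.5
```

```bash
cat >> h.py <<'E'
def feel():
    s=read_state(); T=s["tcp_pos"]; d=T[:2]-[.527,.012]; y=np.radians(-9.3); e=np.array([np.cos(y),np.sin(y)]); X=d@e
    f=s["contact_force"]; th=np.arcsin((X+.0165)/.065); F=-(f[:2]@e)
    print("t",s["clock"],"X",round(X*1e3,1),"Z",round(T[2]*1e3,1),"th",np.degrees(th).round(1),"F",F.round(2),f[2].round(2),"T",(.065*np.cos(th)*F+(X+.0075)*f[2]).round(3))
E
python3 -c "
from h import *
feel()"
```

```text
t 15.0 X -51.6 Z 159.4 th -32.7 F 24.6 21.95 T 0.377
```

step_arm([
  {"jaw":1,"tx":0.01,"ty":0,"tz":-0.006,"ax":0,"ay":0,"az":0},
  {"jaw":1,"tx":0.02,"ty":0,"tz":-0.011,"ax":0,"ay":0,"az":0},
  {"jaw":1,"tx":0.03,"ty":0,"tz":-0.016,"ax":0,"ay":0,"az":0},
])

```text
clock: 15.3
tcp_pos: [0.4858, 0.0187, 0.1638]
eef_rot: [180.0, 0.1, -9.4]
contact_force: [-12.1, 0.4, 10.4]
grip_width: 0.0006
grip_force: 6.4
```

```bash
python3 -c "
from h import *
feel()"
```

```text
t 15.3 X -41.8 Z 163.8 th -22.9 F 12.01 10.36 T 0.364
```

step_arm([
  {"jaw":1,"tx":0.011,"ty":0,"tz":-0.004,"ax":0,"ay":0,"az":0},
  {"jaw":1,"tx":0.021,"ty":0,"tz":-0.008,"ax":0,"ay":0,"az":0},
  {"jaw":1,"tx":0.032,"ty":0,"tz":-0.011,"ax":0,"ay":0,"az":0},
])

```text
clock: 15.6
tcp_pos: [0.4955, 0.0171, 0.1668]
eef_rot: [180.0, 0.1, -9.4]
contact_force: [-8.9, 0.7, 7.3]
grip_width: 0.0007
grip_force: 4.5
```

```bash
python3 -c "
from h import *
feel()"
```

```text
t 15.6 X -32.0 Z 166.8 th -13.8 F 8.86 7.32 T 0.38
```

step_arm([
  {"jaw":1,"tx":0.011,"ty":0,"tz":-0.002,"ax":0,"ay":0,"az":0},
  {"jaw":1,"tx":0.022,"ty":0,"tz":-0.004,"ax":0,"ay":0,"az":0},
  {"jaw":1,"tx":0.033,"ty":0,"tz":-0.005,"ax":0,"ay":0,"az":0},
])

```text
clock: 15.9
tcp_pos: [0.5053, 0.0155, 0.1681]
eef_rot: [180.0, 0.1, -9.4]
contact_force: [-8.0, 0.7, 4.4]
grip_width: 0.0005
grip_force: 3.6
```

```bash
python3 -c "
from h import *
feel()
a=camera('scene');b=camera('top')
for c in (a,b):
  for r in mark_of('sleeve',c): print(w(r['location'],c).round(4))
cv2.imwrite('pics/w6.png',np.hstack([cv2.resize(a['image'][165:275,250:370],(436,400),interpolation=cv2.INTER_CUBIC),cv2.resize(b['image'][135:235,300:390],(360,400),interpolation=cv2.INTER_CUBIC)]))"
```

```text
t 15.9 X -21.9 Z 168.1 th -4.8 F 7.98 4.4 T 0.453
[0.6242 0.4359 0.005 ]
[0.6111 0.2442 0.0022]
[ 0.679  -0.0121  0.0117]
[0.7071 0.3171 0.0016]
[ 0.5959  0.002  -0.0015]
[ 0.6808 -0.0136  0.0088]
[0.6264 0.4344 0.0015]
[0.706  0.3145 0.0026]
[0.6183 0.2451 0.0023]
```

View pics/w6.png

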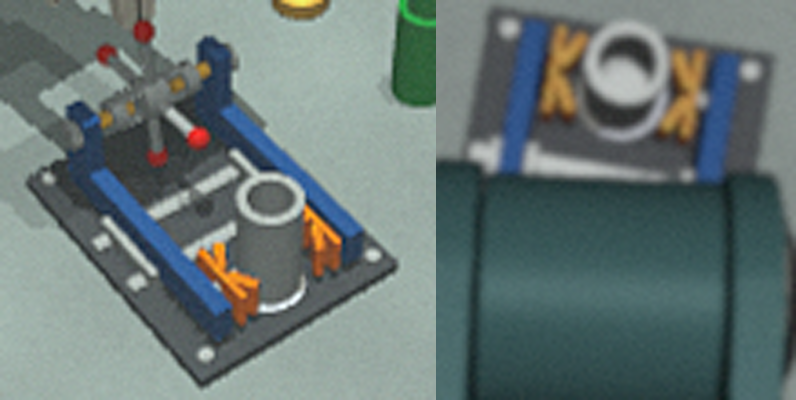

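The jaws are close to the sleeve on both sides, with the V pads at (230,285) and (320,240) in the left panel, and the torque has started to rise (0.45). I'll take smaller steps now.

step_arm([
  {"jaw":1,"tx":0.008,"ty":0,"tz":-0.001,"ax":0,"ay":0,"az":0},
  {"jaw":1,"tx":0.015,"ty":0,"tz":-0.001,"ax":0,"ay":0,"az":0},
])

```text
clock: 16.3
tcp_pos: [0.5095, 0.0149, 0.1682]
eef_rot: [180.0, 0.0, -9.4]
contact_force: [-6.8, -0.3, 4.9]
grip_width: 0.0002
grip_force: 3.3
```

```bash
python3 -c "
from h import *
feel()"
```

```text
t 16.3 X -17.7 Z 168.2 th -1.1 F 6.65 4.87 T 0.382
```

step_arm([
  {"jaw":1,"tx":0.009,"ty":0,"tz":0,"ax":0,"ay":0,"az":0},
  {"jaw":1,"tx":0.018,"ty":0,"tz":0.001,"ax":0,"ay":0,"az":0},
  {"jaw":1,"tx":0.026,"ty":0,"tz":0.001,"ax":0,"ay":0,"az":0},
])

```text
clock: 16.6
tcp_pos: [0.5173, 0.0136, 0.1679]
eef_rot: [180.0, 0.0, -9.4]
contact_force: [-6.7, 0.5, 5.2]
grip_width: 0.0006
grip_force: 3.1
```

```bash
python3 -c "
from h import *
feel()"
```

```text
t 16.6 X -9.9 Z 167.9 th 5.8 F 6.67 5.23 T 0.419
```

step_arm([
  {"jaw":1,"tx":0.009,"ty":0,"tz":0.001,"ax":0,"ay":0,"az":0},
  {"jaw":1,"tx":0.018,"ty":0,"tz":0.003,"ax":0,"ay":0,"az":0},
])

```text
clock: 16.8
tcp_pos: [0.5226, 0.0127, 0.167]
eef_rot: [180.0, 0.0, -9.4]
contact_force: [-5.8, 0.1, 5.1]
grip_width: 0.0007
grip_force: 2.9
```

```bash
python3 -c "
from h import *
feel()"
```

```text
t 16.8 X -4.4 Z 167.0 th 10.7 F 5.72 5.08 T 0.381
```

step_arm([
  {"jaw":1,"tx":0.009,"ty":0,"tz":0.002,"ax":0,"ay":0,"az":0},
  {"jaw":1,"tx":0.018,"ty":0,"tz":0.004,"ax":0,"ay":0,"az":0},
])

```text
clock: 17.0
tcp_pos: [0.528, 0.0118, 0.1658]
eef_rot: [180.0, 0.0, -9.4]
contact_force: [-5.3, -0.1, 4.2]
grip_width: 0.0007
grip_force: 2.8
```

```bash
python3 -c "
from h import *
feel()"
```

```text
t 17.0 X 1.0 Z 165.8 th 15.6 F 5.18 4.23 T 0.36
```

step_arm([
  {"jaw":1,"tx":0.009,"ty":0,"tz":0.003,"ax":0,"ay":0,"az":0},
  {"jaw":1,"tx":0.018,"ty":0,"tz":0.006,"ax":0,"ay":0,"az":0},
])

```text
clock: 17.2
tcp_pos: [0.5333, 0.0109, 0.164]
eef_rot: [180.0, 0.0, -9.4]
contact_force: [-4.9, 1.9, 4.4]
grip_width: 0.0004
grip_force: 2.7
```

```bash
python3 -c "
from h import *
feel()"
```

```text
t 17.2 X 6.4 Z 164.0 th 20.6 F 5.13 4.37 T 0.373
```

step_arm([
  {"jaw":1,"tx":0.01,"ty":0,"tz":0.004,"ax":0,"ay":0,"az":0},
  {"jaw":1,"tx":0.021,"ty":0,"tz":0.009,"ax":0,"ay":0,"az":0},
  {"jaw":1,"tx":0.031,"ty":0,"tz":0.015,"ax":0,"ay":0,"az":0},
])

```text
clock: 17.5
tcp_pos: [0.5426, 0.0094, 0.1595]
eef_rot: [180.0, 0.0, -9.4]
contact_force: [-5.4, 0.4, 4.1]
grip_width: 0.0003
grip_force: 2.7
```

```bash
python3 -c "
from h import *
feel()"
```

```text
t 17.5 X 15.8 Z 159.5 th 29.8 F 5.39 4.11 T 0.4
```

step_arm([
  {"jaw":1,"tx":0.01,"ty":0,"tz":0.006,"ax":0,"ay":0,"az":0},
  {"jaw":1,"tx":0.019,"ty":0,"tz":0.012,"ax":0,"ay":0,"az":0},
  {"jaw":1,"tx":0.028,"ty":0,"tz":0.019,"ax":0,"ay":0,"az":0},
  {"jaw":1,"tx":0.039,"ty":0,"tz":0.029,"ax":0,"ay":0,"az":0},
])

```text
clock: 17.9
tcp_pos: [0.5544, 0.0075, 0.1512]
eef_rot: [-180.0, -0.1, -9.4]
contact_force: [-2.9, -0.1, 7.6]
grip_width: 0.0005
grip_force: 3.6
```

```bash
python3 -c "
from h import *
feel();where()"
```

```text
t 17.9 X 27.8 Z 151.2 th 43.0 F 2.82 7.56 T 0.401
clock 17.9 fx 0.0278 fy 0.0 z 0.1512 F -2.82 7.56 M [ 0.039  0.686 -0.   ]
theta 44.6 [ 0.7  0.5  0.1 -0.2 -0.1 -0.4]
```

step_arm([
  {"jaw":1,"tx":-0.02,"ty":0,"tz":-0.05,"ax":0,"ay":0,"az":0},
  {"jaw":1,"tx":-0.03,"ty":0,"tz":-0.18,"ax":0,"ay":0,"az":0},
  {"jaw":1,"tx":-0.18,"ty":0,"tz":-0.18,"ax":0,"ay":0,"az":0},
  {"jaw":1,"tx":-0.34,"ty":0,"tz":-0.18,"ax":0,"ay":0,"az":0},
  {"jaw":1,"tx":-0.34,"ty":0,"tz":-0.14,"ax":0,"ay":0,"az":0},
  {"jaw":1,"tx":-0.34,"ty":0,"tz":0.02,"ax":0,"ay":0,"az":0},
  {"jaw":1,"tx":-0.34,"ty":0,"tz":0.034,"ax":0,"ay":0,"az":0},
  {"jaw":1,"tx":-0.34,"ty":0,"tz":0.034,"ax":0,"ay":0,"az":0},
  {"jaw":1,"tx":-0.34,"ty":0,"tz":0.034,"ax":0,"ay":0,"az":0},
])

```text
clock: 18.85
tcp_pos: [0.4541, 0.0242, 0.1423]
eef_rot: [-180.0, -0.1, -9.4]
contact_force: [0.8, 0.5, 0.5]
grip_width: 0.0008
grip_force: 0.0
```

```bash
python3 -c "
from h import *
where()"
```

```text
clock 18.85 fx -0.074 fy 0.0002 z 0.1423 F 0.75 0.53 M [ 0.015  0.163 -0.015]
theta 44.6 [ 0.6 -0.3  0.2 -0.2  0.2 -0.4]
```

step_arm([
  {"jaw":1,"tx":0.027,"ty":0,"tz":0,"ax":0,"ay":0,"az":0},
  {"jaw":1,"tx":0.038,"ty":0,"tz":0,"ax":0,"ay":0,"az":0},
  {"jaw":1,"tx":0.045,"ty":0,"tz":-0.008,"ax":0,"ay":0,"az":0},
  {"jaw":1,"tx":0.052,"ty":0,"tz":-0.015,"ax":0,"ay":0,"az":0},
  {"jaw":1,"tx":0.06,"ty":0,"tz":-0.022,"ax":0,"ay":0,"az":0},
  {"jaw":1,"tx":0.067,"ty":0,"tz":-0.029,"ax":0,"ay":0,"az":0},
])

```text
clock: 19.5
tcp_pos: [0.4726, 0.0211, 0.1497]
eef_rot: [-180.0, 0.2, -9.4]
contact_force: [-13.7, 2.7, 5.9]
grip_width: 0.0006
grip_force: 6.8
```

```bash
python3 -c "
from h import *
feel()"
```

```text
t 19.5 X -55.2 Z 149.7 th -36.5 F 13.92 5.9 T 0.446
```

step_arm([
  {"jaw":1,"tx":0.008,"ty":0,"tz":-0.007,"ax":0,"ay":0,"az":0},
  {"jaw":1,"tx":0.016,"ty":0,"tz":-0.013,"ax":0,"ay":0,"az":0},
])

```text
clock: 19.7
tcp_pos: [0.4775, 0.0204, 0.1538]
eef_rot: [-180.0, 0.1, -9.4]
contact_force: [-13.1, 2.8, 7.4]
grip_width: 0.0005
grip_force: 6.7
```

```bash
python3 -c "
from h import *
feel()"
```

```text
t 19.7 X -50.2 Z 153.8 th -31.3 F 13.34 7.44 T 0.423
```

step_arm([
  {"jaw":1,"tx":0.008,"ty":0,"tz":-0.006,"ax":0,"ay":0,"az":0},
  {"jaw":1,"tx":0.017,"ty":0,"tz":-0.011,"ax":0,"ay":0,"az":0},
])

```text
clock: 19.9
tcp_pos: [0.4826, 0.0196, 0.1573]
eef_rot: [-180.0, 0.1, -9.4]
contact_force: [-14.4, 3.5, 10.3]
grip_width: 0.0006
grip_force: 6.8
```

```bash
python3 -c "
from h import *
feel()"
```

```text
t 19.9 X -45.0 Z 157.3 th -26.0 F 14.74 10.27 T 0.476
```

step_arm([
  {"jaw":1,"tx":0.004,"ty":0,"tz":-0.003,"ax":0,"ay":0,"az":0},
  {"jaw":1,"tx":0.009,"ty":0,"tz":-0.005,"ax":0,"ay":0,"az":0},
])

```text
clock: 20.1
tcp_pos: [0.4854, 0.0191, 0.1588]
eef_rot: [-180.0, 0.1, -9.4]
contact_force: [-12.1, 1.2, 9.0]
grip_width: 0.0006
grip_force: 6.0
```

```bash
python3 -c "
from h import *
feel()"
```

```text
t 20.1 X -42.2 Z 158.8 th -23.3 F 12.16 9.05 T 0.412
```

step_arm([
  {"jaw":1,"tx":0.005,"ty":0,"tz":-0.002,"ax":0,"ay":0,"az":0},
  {"jaw":1,"tx":0.009,"ty":0,"tz":-0.005,"ax":0,"ay":0,"az":0},
])

```text
clock: 20.3
tcp_pos: [0.4881, 0.0185, 0.1601]
eef_rot: [-180.0, 0.1, -9.4]
contact_force: [-8.7, 0.8, 5.0]
grip_width: 0.0005
grip_force: 4.6
```

```bash
python3 -c "
from h import *
feel()"
```

```text
t 20.3 X -39.4 Z 160.1 th -20.6 F 8.71 5.01 T 0.37
```

Still free (0.37). Continuing.

step_arm([
  {"jaw":1,"tx":0.009,"ty":0,"tz":-0.004,"ax":0,"ay":0,"az":0},
  {"jaw":1,"tx":0.018,"ty":0,"tz":-0.008,"ax":0,"ay":0,"az":0},
])

```text
clock: 20.5
tcp_pos: [0.4935, 0.0176, 0.1626]
eef_rot: [-180.0, 0.1, -9.4]
contact_force: [-9.9, 1.0, 6.5]
grip_width: 0.0006
grip_force: 4.5
```

```bash
python3 -c "
from h import *
feel()"
```

```text
t 20.5 X -33.9 Z 162.6 th -15.6 F 9.93 6.52 T 0.45
```

step_arm([
  {"jaw":1,"tx":0.005,"ty":0,"tz":-0.002,"ax":0,"ay":0,"az":0},
  {"jaw":1,"tx":0.009,"ty":0,"tz":-0.004,"ax":0,"ay":0,"az":0},
])

```text
clock: 20.7
tcp_pos: [0.4963, 0.0172, 0.1637]
eef_rot: [-180.0, 0.1, -9.4]
contact_force: [-7.4, 2.2, 6.1]
grip_width: 0.0003
grip_force: 4.0
```

```bash
python3 -c "
from h import *
feel()"
```

```text
t 20.7 X -31.1 Z 163.7 th -13.0 F 7.67 6.13 T 0.341
```

step_arm([
  {"jaw":1,"tx":0.009,"ty":0,"tz":-0.003,"ax":0,"ay":0,"az":0},
  {"jaw":1,"tx":0.019,"ty":0,"tz":-0.006,"ax":0,"ay":0,"az":0},
])

```text
clock: 20.9
tcp_pos: [0.5019, 0.0163, 0.1655]
eef_rot: [-180.0, 0.1, -9.4]
contact_force: [-6.2, 2.6, 5.6]
grip_width: 0.0003
grip_force: 3.8
```

```bash
python3 -c "
from h import *
feel()"
```

```text
t 20.9 X -25.4 Z 165.5 th -7.9 F 6.5 5.56 T 0.319
```

step_arm([
  {"jaw":1,"tx":0.009,"ty":0,"tz":-0.003,"ax":0,"ay":0,"az":0},
  {"jaw":1,"tx":0.019,"ty":0,"tz":-0.004,"ax":0,"ay":0,"az":0},
])

```text
clock: 21.1
tcp_pos: [0.5076, 0.0153, 0.1667]
eef_rot: [-180.0, 0.0, -9.4]
contact_force: [-6.5, 0.9, 5.2]
grip_width: 0.0007
grip_force: 3.5
```

```bash
python3 -c "
from h import *
feel()"
```

```text
t 21.1 X -19.7 Z 166.7 th -2.8 F 6.55 5.2 T 0.362
```

step_arm([
  {"jaw":1,"tx":0.009,"ty":0,"tz":-0.002,"ax":0,"ay":0,"az":0},
  {"jaw":1,"tx":0.018,"ty":0,"tz":-0.003,"ax":0,"ay":0,"az":0},
])

```text
clock: 21.3
tcp_pos: [0.5129, 0.0144, 0.1674]
eef_rot: [-180.0, 0.1, -9.4]
contact_force: [-5.9, 1.5, 3.3]
grip_width: 0.0007
grip_force: 3.3
```

```bash
python3 -c "
from h import *
feel()"
```

```text
t 21.3 X -14.3 Z 167.4 th 1.9 F 6.02 3.32 T 0.368
```

step_arm([
  {"jaw":1,"tx":0.009,"ty":0,"tz":-0.001,"ax":0,"ay":0,"az":0},
  {"jaw":1,"tx":0.018,"ty":0,"tz":-0.001,"ax":0,"ay":0,"az":0},
])

```text
clock: 21.5
tcp_pos: [0.5182, 0.0136, 0.1676]
eef_rot: [-180.0, 0.1, -9.4]
contact_force: [-6.1, 2.0, 4.2]
grip_width: 0.0005
grip_force: 3.3
```

```bash
python3 -c "
from h import *
feel()"
```

```text
t 21.5 X -8.9 Z 167.6 th 6.7 F 6.39 4.21 T 0.406
```

step_arm([
  {"jaw":1,"tx":0.007,"ty":0,"tz":0,"ax":0,"ay":0,"az":0},
  {"jaw":1,"tx":0.014,"ty":0,"tz":0.001,"ax":0,"ay":0,"az":0},
])

```text
clock: 21.7
tcp_pos: [0.5223, 0.013, 0.1674]
eef_rot: [-180.0, 0.1, -9.4]
contact_force: [-7.2, 3.3, 5.8]
grip_width: 0.0002
grip_force: 4.0
```

```bash
python3 -c "
from h import *
feel()"
```

```text
t 21.7 X -4.8 Z 167.4 th 10.4 F 7.65 5.82 T 0.505
```

step_arm([
  {"jaw":1,"tx":0.004,"ty":0,"tz":0.001,"ax":0,"ay":0,"az":0},
  {"jaw":1,"tx":0.008,"ty":0,"tz":0.001,"ax":0,"ay":0,"az":0},
])

```text
clock: 21.9
tcp_pos: [0.5246, 0.0124, 0.1671]
eef_rot: [180.0, 0.1, -9.4]
contact_force: [-7.6, 2.0, 4.8]
grip_width: 0.0003
grip_force: 4.2
```

```bash
python3 -c "
from h import *
feel()"
```

```text
t 21.9 X -2.4 Z 167.1 th 12.5 F 7.8 4.77 T 0.519
```

step_arm([
  {"jaw":1,"tx":0.004,"ty":0,"tz":0.001,"ax":0,"ay":0,"az":0},
  {"jaw":1,"tx":0.009,"ty":0,"tz":0.002,"ax":0,"ay":0,"az":0},
])

```text
clock: 22.1
tcp_pos: [0.5273, 0.012, 0.1667]
eef_rot: [-180.0, 0.1, -9.4]
contact_force: [-8.9, 1.1, 6.9]
grip_width: 0.0005
grip_force: 4.3
```

```bash
python3 -c "
from h import *
feel()"
```

```text
t 22.1 X 0.3 Z 166.7 th 15.0 F 9.0 6.86 T 0.618
```

step_arm([
  {"jaw":1,"tx":0.004,"ty":0,"tz":0.001,"ax":0,"ay":0,"az":0},
  {"jaw":1,"tx":0.008,"ty":0,"tz":0.002,"ax":0,"ay":0,"az":0},
])

```text
clock: 22.3
tcp_pos: [0.5297, 0.0116, 0.1662]
eef_rot: [180.0, 0.1, -9.4]
contact_force: [-9.1, 1.3, 8.1]
grip_width: 0.0004
grip_force: 4.5
```

```bash
python3 -c "
from h import *
feel()"
```

```text
t 22.3 X 2.7 Z 166.2 th 17.2 F 9.14 8.11 T 0.651
```

step_arm([
  {"jaw":1,"tx":0.003,"ty":0,"tz":0.001,"ax":0,"ay":0,"az":0},
  {"jaw":1,"tx":0.006,"ty":0,"tz":0.002,"ax":0,"ay":0,"az":0},
])

```text
clock: 22.5
tcp_pos: [0.5314, 0.0112, 0.1656]
eef_rot: [180.0, 0.1, -9.4]
contact_force: [-8.6, 0.2, 6.2]
grip_width: 0.0005
grip_force: 4.8
```

```bash
python3 -c "
from h import *
feel()"
```

```text
t 22.5 X 4.5 Z 165.6 th 18.8 F 8.52 6.16 T 0.598
```

step_arm([
  {"jaw":1,"tx":0.003,"ty":0,"tz":0.001,"ax":0,"ay":0,"az":0},
  {"jaw":1,"tx":0.006,"ty":0,"tz":0.002,"ax":0,"ay":0,"az":0},
])

```text
clock: 22.7
tcp_pos: [0.5332, 0.0109, 0.165]
eef_rot: [180.0, 0.1, -9.4]
contact_force: [-10.0, -0.8, 7.8]
grip_width: 0.0007
grip_force: 4.8
```

```bash
python3 -c "
from h import *
feel()"
```

```text
t 22.7 X 6.3 Z 165.0 th 20.5 F 9.72 7.8 T 0.699
```

Torque is about 0.68–0.70, so the grip should be near 25 N. Backing off.

step_arm([
  {"jaw":1,"tx":-0.01,"ty":0,"tz":0,"ax":0,"ay":0,"az":0},
  {"jaw":1,"tx":-0.04,"ty":0,"tz":-0.01,"ax":0,"ay":0,"az":0},
  {"jaw":1,"tx":-0.06,"ty":0,"tz":-0.1,"ax":0,"ay":0,"az":0},
  {"jaw":1,"tx":-0.15,"ty":0,"tz":-0.25,"ax":0,"ay":0,"az":0},
  {"jaw":1,"tx":-0.25,"ty":0,"tz":-0.3,"ax":0,"ay":0,"az":0},
  {"jaw":1,"tx":-0.25,"ty":0,"tz":-0.3,"ax":0,"ay":0,"az":0},
  {"jaw":1,"tx":-0.25,"ty":0,"tz":-0.3,"ax":0,"ay":0,"az":0},
])

```text
clock: 23.4
tcp_pos: [0.4589, 0.0233, 0.2548]
eef_rot: [-180.0, -0.1, -9.4]
contact_force: [0.5, -0.5, -0.1]
grip_width: 0.0007
grip_force: 0.0
```

Run:
```python
from h import *
import h
h.TH=np.radians(20); where()
a=camera("scene");c=camera("wrist")
for k in (a,c):
  for q in ("sleeve","oil","fitting","jar"):
    for r in mark_of(q,k)[:5]:
      if r["score"]>.5: print(q,w(r["location"],k).round(3))
cv2.imwrite('pics/w7.png',np.hstack([cv2.resize(a['image'][165:275,250:370],(436,400),interpolation=cv2.INTER_CUBIC),cv2.resize(c['image'][0:280,200:450],(357,400))]))
```

```text
clock 23.4 fx -0.0691 fy 0.0002 z 0.2548 F 0.53 -0.1 M [0.01  0.165 0.021]
theta 20.5 [ 0.5 -0.   0.1 -0.5  0.9 -1.5 -0.  -0.2]
sleeve [0.704 0.317 0.002]
sleeve [0.625 0.434 0.003]
sleeve [ 0.679 -0.008  0.008]
sleeve [0.613 0.246 0.002]
oil [ 0.47  -0.265  0.002]
fitting [0.464 0.25  0.001]
fitting [0.524 0.012 0.086]
jar [ 0.607 -0.331  0.   ]
sleeve [ 0.615  0.237 -0.003]
sleeve [0.53  0.013 0.092]
oil [ 0.466 -0.263 -0.002]
fitting [0.463 0.251 0.002]
```

View pics/w7.png

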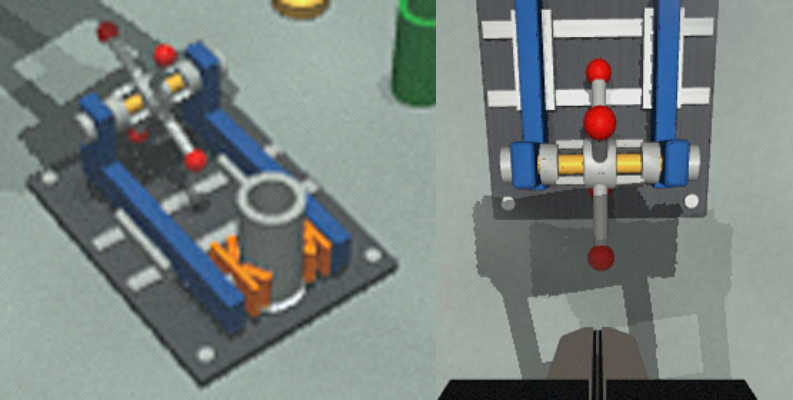

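The left panel shows both V pads on the sleeve, near (265,285) and (320,255). The sleeve is upright at (270,240), and the turnbuckle has stayed at 20.5° after letting go. The bystanders haven't moved, so I'm handing in.

```bash
python3 -c "
from cell import finish_job
print(finish_job())"
```

```text
the job is handed in; nothing more can be done
None
```

The sleeve is clamped upright on the seat at about 25 N, judging by the torque feel. The turnbuckle stayed put when released, the bystanders haven't moved, and the job is handed in; no verdict came back.

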